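# Tare the bench scale with its weighing tray

## Task

We are about to weigh out tacks: set the empty metal tray gently down on the pan of the bench scale, flat inside the pan's low rim, and let go of it. Then turn the knob in the middle of the dial until the zero mark of the dial stands under the needle's tip, to within half a division, so that the scale reads zero with the tray on it. Leave everything else on the bench where it is.

Things in the scene. Friction and masses are not known exactly. Their poses are not given: they have to be found in the camera images.
- scale: Grey mechanical bench scale, fixed to the bench, 322 (its x) x 190 (its y). Origin on the bench, z up, front to its own -x: a low base (60 high) with the pan over its front half (centre 105 mm before the origin) and behind it a head 213 high, whose dial slopes 35 degrees: outward normal (-sin 35, 0, cos 35) in this frame, 12 o'clock (cos 35, 0, sin 35). Its front wall, at x = 0, is 118 high.
- knob (a point): Point on the dial's axis, at the height to grip the black knob in the dial's middle: a round fluted cylinder standing along the dial's normal, 52 diameter over the flutes, 34 tall, from 24 mm below this point (there lie the flat clear cover and ring; one rib on the ring is 3 mm higher) to 10 mm above it. Any grip angle about the normal will do. Axes: the scale's, not the dial's.
- bezel (a joint): Angle of the dial in rad, growing clockwise as seen facing the dial; 0 with its zero mark at 12 o'clock. Knurled ring (153 diameter), white face with 40 divisions of 9 degrees (25 g), clear cover and knob turn together as one piece, without end stops, against about 0.07 N m of friction, and stay where they are left.
- needle (a joint): Angle of the needle in rad, growing clockwise as seen facing the dial; 0 at 12 o'clock, where it stands with the pan empty. It turns on its own shaft under the clear cover, driven only by the weight on the pan: one full turn for 1 kg. The scale reads zero when it equals the dial's angle.
- zero_mark (a point): The dial's zero: centre of the black diamond (15 mm across its corners) on the white face, 57 mm from the dial's axis, given at the needle's height; a small dark raised rib on the ring lies outside it. The other divisions are plain ticks, the quarters longer. Axes: z along the dial's normal, x from the dial's axis to the mark.
- needle_tip (a point): Tip of the black needle's long tapered end, 57 mm from the dial's axis (the other end is a stub of 18 mm). The scale reads zero when this point and the zero mark coincide. Axes: z along the dial's normal, x along the needle to its tip.
- pan_floor (a point): Centre of the upper side of the pan's floor, about 88 mm above the bench. The pan is an open steel dish, inside 108 (scale x) x 168 (scale y), its rim 4 thick and 6 above the floor, 116 x 176 outside. Axes: the scale's.
- pan (a joint): How far the pan has sunk, in m, 0 when empty. It rides level on a spring, 12.3 mm for each kg (0.8 N per mm), to a stop at 13.5 mm.
- tray: Empty open metal tray, loose, 66 (its x) x 130 (its y) x 45 high, walls and floor 4 thick, a thin bead round its top edge; 0.19 to 0.36 kg, not known beforehand. Origin: centre of its underside. Gripped across its 66 mm width; it fits in the pan with its long side along the scale's y, either way round.
- tape: Bystander: roll of brown tape lying flat, 84 diameter, 25 high, near the tray. Origin: centre of its underside.
- tin: Bystander: glue tin, 68 diameter, 88 high, near the tray. Origin: centre of its underside.
- jar: Bystander: tack jar, 54 diameter, 75 high, standing between tray and scale. Origin: centre of its underside.
- hammer: Bystander: hammer lying at the right of the bench. Origin: on its handle, at its underside.
- brush: Bystander: brush lying on the left side. Origin: on its handle, at its underside.
- spray: Bystander: spray can, 52 diameter, 170 high, at the left of the bench. Origin: centre of its underside.
Not all that is in view belongs to the job. What is shaped like the tray but orange or red is not meant.

How it is judged:
On the way:
1. the tray stands flat inside the pan's rim, let go (z of tray in the frame of pan_floor below 0.004 m and horizontal distance between tray and pan_floor below 0.03 m and angle between tray's own z axis and vertical below 0.05 rad and contact force between tray and the fingers below 0.1 N and linear speed of tray below 0.02 m/s), for 0.3 s.
At the end, for the whole second after the job is handed in: The tray stands flat on the pan's floor inside its rim (underside within 4 mm of the floor, centre within 30 mm of the pan's centre, tilted less than 3 degrees), released and at rest, and the needle's tip is within 4.5 mm of the zero mark (half a division) with dial and needle at rest (all of step 1 and distance between zero_mark and needle_tip below 0.0045 m and velocity of joint bezel between -0.05 and 0.05 rad/s and velocity of joint needle between -0.1 and 0.1 rad/s); the robot touches nothing.
It fails at once if a bystander (tape, tin, jar, hammer, brush or spray can) was shifted by more than 30 mm (distance of any of tape, tin, jar, hammer, brush, spray from where it was at the start of the episode above 0.03 m).
It fails at once if the tray was dropped or slammed on the pan (moving faster than 0.6 m/s just over or in it, as after a fall of 20 mm) (horizontal distance between tray and pan_floor below 0.08 m and z of tray in the frame of pan_floor below 0.08 m and linear speed of tray above 0.6 m/s).
It also fails if it takes over 64 s, if anything falls off the work surface, if the arm or the gripper's body presses on something with over 40 N, if the wrist force passes 120 N, or if a joint passes its speed limit or range.

## Robot

A 7-joint arm with a two-finger parallel gripper is mounted at the origin on the work surface. World frame = base frame: x ahead of the robot, y to its left, z up, the work surface at z = 0. Lengths are in m, angles in rad, forces in N, time in s.
With the tool pointing down it reaches from about 0.35 to 0.9 m from the base axis. Payload 7.2 kg.
Tool frame: the origin (TCP) lies on the centre line of the jaws, within the pads' length; the fingertips stand 22 mm ahead of it and the grasp point (between the pads) lies 3 mm ahead of it; z points along the fingers, y is the line along which they close (so a half turn about z gives the same grasp; the last joint's range is limited). The gripper opens to 88 mm and grips with 3 to 60 N. Pads are 20 mm wide; open, the fingers measure 115 mm over their backs; the gripper's body (75 mm by 178 mm) begins 61 mm behind the grasp point.
Start: joints at [1.255, 0.411, -0.013, 1.596, 0.006, 1.134, -0.082], TCP at [0.153, -0.606, 0.245] pointing down, gripper open.
Joint ranges: [-2.95, 2.95], [-0.29, 1.99], [-1.47, 1.44], [0.14, 2.54], [-1.03, 4.17], [0.13, 1.85], [-2.86, 2.86]. Speed limits (rad/s): [2.39, 2.39, 3.01, 3.01, 3.14, 3.14, 3.14].

## Interface

Orientations are given as a 3x3 rotation matrix whose columns are the frame's x, y, z axes.
In Python, from station import * gives the robot as it stands.
- The arm moves only by the tool play_rows, never from a script. Its argument "motion" is a list of rows, each an object of numbers: "x", "y", "z": the shift along the world's x, y, z in mm; "turn": the turn about the world's z in rad; "fingers": the opening, from 0 (shut) to 1 (fully open). A call has 1 to 10 rows; each row is the pose to reach, as a shift and turn from the pose commanded when the call began; what a row does not reach only later rows make up. A row lasts 1/10 s, in which the tool goes at most 50 mm and 8.59 degrees, less where a joint would pass 70% of its speed; a pose out of reach is approached as far as the arm can. A call with a gripper value outside its range is refused whole. The fingers move at their own pace and stop on an object; the grip force is fixed at half the most. Time passes only in rows, so rows that repeat a pose let the fingers close. It gives the time, the measured TCP pose, the force, the opening and the grip force at its end, in the units of the state.
- state(): the state, without advancing time (a new reading comes with each control period).
- grab_frame(name): name is "scene" or "top" or "wrist"; returns (picture, depth): 400x640x3 uint8, red, green, blue; 400x640 float32, m along the optical axis (not along the pixel's ray), 0 where there is no reading.
- camera_params(name): a dict with "intrinsics" (3x3 intrinsics, pixels), "eye" and "orientation" of the camera in the world; the wrist camera has in their place "mount" (4x4, takes a point from camera to tool coordinates, whose origin is the TCP and whose axes are the flange's). Camera axes: x right, y up, looking along -z (the intrinsics and any distortion apply to the point x, -y, -z); pixel columns grow to the right and rows downward; lengths in m; the calibration is good to about 2 mm. The wrist camera is an equidistant fisheye: a pixel r from the principal point sees the ray r / f radians off the axis. A picture is of the moment at which its call begins: read the wrist's pose just before it. camera_params takes no time and is no camera call.
- sign_off(): hands the job in; it is judged then, once.
Trained networks look in the newest picture that a camera, given by its name, has taken for a name from the list of things; names that differ only in an ending like _2 or _b are one class to them, and where a whole thing is asked for, a point or a joint stands for the part that bears it (a point fixed in the world has none). Each returns a list of dicts, best first, with "confidence" (0 to 1); they miss things now and then, are a little off and sometimes report something else, mostly with a low value. They report only what shows in the picture. A call takes as long as a camera call. They do not tell look-alikes from the thing itself.
- recognise(camera, label): "centre" ([x, y, z] in m, in the coordinates of the camera as it stood for that picture, good to about 4 mm: the middle of the surface that is visible of it).
The state is a dict: "t": time; "q": joint angles; "joint_velocities": joint speeds; "joint_efforts": joint torques, N m; "ee_pos": TCP position; "ee_rot": TCP orientation; "wrist_force": force on the tool from outside, world axes, zero at the start; "torque": the same for the moment, N m; "width": finger opening in m; "gripper_force": force on a finger pad.
Only numpy, scipy, OpenCV 4.12 (cv2) and the standard library are available. Lean on these libraries where they do the work, as an engineer would, in place of code of your own. Each camera call takes 0.05 s, during which the arm holds its last target. There are 200 camera calls.

## Working session

There is one attempt and no reset: what is moved stays moved. The work goes in short steps, Python scripts to look and compute and a tool call to move; the robot and the scene stay as the last step left them, time stands still between calls to the robot, and variables do not carry over. Pictures are saved under pics/ and viewed, at most 10 in all, crops included, and the job is handed in when it is done.

Besides the shell and the picture viewer there is one more tool, called after "Emit:" in YAML: its name, and indented under it one key for each argument. play_rows: Moves the arm, as the interface text tells. Its arguments: {"type":"object","properties":{"motion":{"type":"array","items":{"type":"object","properties":{"x":{"type":"number"},"y":{"type":"number"},"z":{"type":"number"},"turn":{"type":"number"},"fingers":{"type":"number"}}}}},"required":["motion"]}

```bash
mkdir -p pics
cat > h.py <<'E'
from station import *
import numpy as np, cv2
def save(name,fn):
    p,d=grab_frame(name); cv2.imwrite('pics/'+fn,p[:,:,::-1]); np.save('pics/'+fn+'.npy',d); return p,d
def world(cam,p):
    c=camera_params(cam); return np.array(c['orientation'])@np.array(p)+np.array(c['eye'])
def pix(cam,u,v,d):
    K=np.array(camera_params(cam)['intrinsics']); return world(cam,[(u-K[0,2])/K[0,0]*d,-(v-K[1,2])/K[1,1]*d,-d])
def proj(cam,P):
    c=camera_params(cam);K=np.array(c['intrinsics']);q=np.array(c['orientation']).T@(np.array(P)-np.array(c['eye']))
    return K[0,2]-K[0,0]*q[0]/q[2],K[1,2]+K[1,1]*q[1]/q[2]
E
python3 - <<'E'
from h import *
s=state();print(s['ee_pos'],np.round(s['ee_rot'],3).tolist(),s['width'],s['t'])
for c in('scene','top'):
    print(c,{k:np.round(v,3).tolist() if k!='model' and not isinstance(v,str) else v for k,v in camera_params(c).items()})
    p,d=save(c,c+'0.png')
    for l in ('tray','scale','knob','zero_mark','needle_tip','pan_floor','jar','tin','tape','spray','hammer','brush'):
        for r in recognise(c,l)[:4]: 
            w=world(c,r['centre']);print(c,l,round(r['confidence'],2),np.round(w,3),np.round(proj(c,w)))
print(camera_params('wrist'))
E
```

```text
[ 0.15312684 -0.605459    0.2438209 ] [[0.969, 0.245, -0.001], [0.245, -0.969, 0.002], [-0.0, -0.002, -1.0]] 0.08781644229463313 0.0
scene {'intrinsics': [[380.598, 0.0, 323.349], [0.0, 380.598, 200.816], [0.0, 0.0, 1.0]], 'eye': [1.443, 0.643, 0.934], 'orientation': [[-0.573, -0.46, 0.679], [0.82, -0.319, 0.475], [-0.002, 0.829, 0.56]]}
scene tray 0.97 [0.491 0.353 0.025] [414. 266.]
scene tray 0.92 [0.592 0.202 0.026] [361. 266.]
scene tray 0.73 [0.302 0.352 0.03 ] [435. 236.]
scene tray 0.61 [0.312 0.151 0.028] [385. 219.]
scene scale 0.67 [ 0.695 -0.184  0.088] [254. 226.]
scene knob 0.75 [ 0.701 -0.182  0.09 ] [254. 227.]
scene knob 0.19 [ 0.668 -0.217  0.201] [250. 194.]
scene zero_mark 0.86 [ 0.669 -0.217  0.202] [249. 194.]
scene needle_tip 0.52 [ 0.698 -0.182  0.09 ] [254. 227.]
scene pan_floor 0.83 [ 0.488 -0.23   0.089] [282. 196.]
scene jar 0.77 [0.453 0.015 0.053] [337. 220.]
scene tin 0.57 [0.631 0.069 0.064] [322. 248.]
scene tin 0.54 [0.592 0.203 0.026] [361. 266.]
scene tape 0.72 [0.479 0.179 0.022] [371. 246.]
scene spray 0.65 [0.648 0.474 0.115] [436. 292.]
scene h
[... 990 characters left out ...]
 [0.618 0.453 0.139] [193. 177.]
top spray 0.4 [ 0.66  -0.23   0.189] [379. 158.]
top hammer 0.56 [ 0.464 -0.492  0.024] [442. 216.]
top brush 0.87 [0.407 0.498 0.016] [191. 236.]
{'intrinsics': array([[309.70691629,   0.        , 317.15628261],
       [  0.        , 309.70691629, 201.99283013],
       [  0.        ,   0.        ,   1.        ]]), 'mount': array([[-6.03134292e-04,  9.69093443e-01,  2.46693200e-01,
         6.79717903e-02],
       [ 9.99998514e-01,  1.86152878e-04,  1.71360160e-03,
         5.97667024e-04],
       [ 1.61471742e-03,  2.46693868e-01, -9.69092116e-01,
        -1.39351306e-01],
       [ 0.00000000e+00,  0.00000000e+00,  0.00000000e+00,
         1.00000000e+00]])}
```

Run:
```python
import cv2,numpy as np
a=cv2.imread('pics/top0.png');b=cv2.imread('pics/scene0.png')
x=cv2.resize(a[130:300,150:480],None,fx=2.4,fy=2.4,interpolation=2)[:, :800]
y=cv2.resize(b[130:320,180:510],(800,460))
cv2.imwrite('pics/a.png',x);cv2.imwrite('pics/b.png',y)
```

```text
(no output)
```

View pics/a.png

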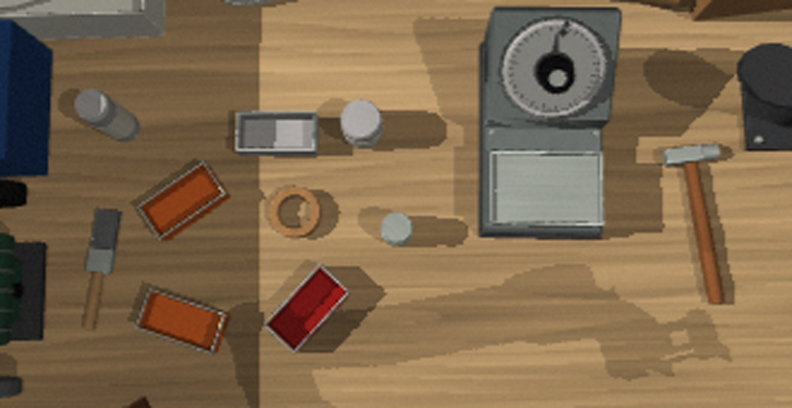

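View pics/b.png

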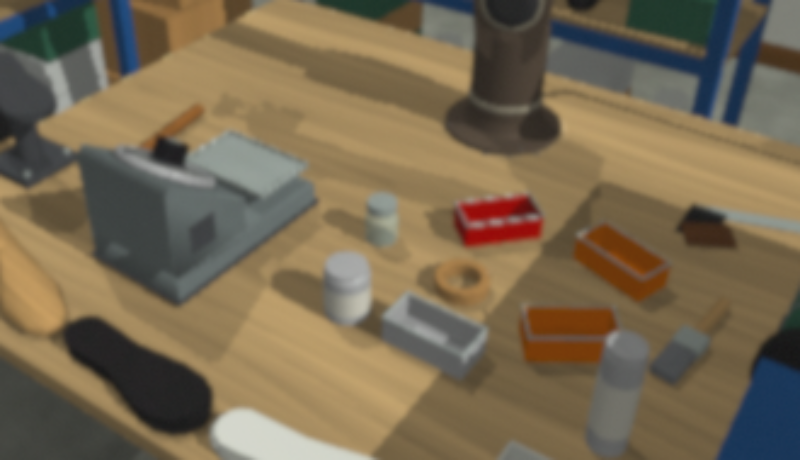

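The top view shows four tray-shaped things in full-image pixels. The grey one is at (266,185). The two orange ones are at (226,263) and (227,213), and the red one is at (278,258). Only the grey one fits "metal tray", and I'll confirm it in a wrist crop. The scale's head faces -x with the pan at about (0.49, -0.23). I'll stop over the scale on the way to measure it.

Emit:
play_rows:
  motion:
    - {"x":30,"y":37,"z":20,"turn":-0.05}
    - {"x":60,"y":74,"z":40,"turn":-0.1}
    - {"x":91,"y":111,"z":60,"turn":-0.15}
    - {"x":122,"y":148,"z":80,"turn":-0.2}
    - {"x":153,"y":185,"z":100,"turn":-0.245}
    - {"x":184,"y":222,"z":120,"turn":-0.245}
    - {"x":215,"y":260,"z":140,"turn":-0.245}
    - {"x":246,"y":298,"z":160,"turn":-0.245}
    - {"x":277,"y":336,"z":170,"turn":-0.245}
    - {"x":307,"y":374,"z":170,"turn":-0.245}

```text
invalid input
```

```bash
cat >> h.py <<'E'
def wpose():
    s=state();T=np.eye(4);T[:3,:3]=s['ee_rot'];T[:3,3]=s['ee_pos'];return T@np.array(camera_params('wrist')['mount'])
def wray(u,v):
    K=np.array(camera_params('wrist')['intrinsics']);x=(np.asarray(u,float)-K[0,2])/K[0,0];y=(np.asarray(v,float)-K[1,2])/K[1,1]
    r=np.hypot(x,y)+1e-9; return np.stack([np.sin(r)*x/r,-np.sin(r)*y/r,-np.cos(r)],-1)
def wcloud(T,d):
    v,u=np.mgrid[0:400,0:640];R=wray(u,v);P=R*(d/np.maximum(-R[...,2],1e-3))[...,None];return P@T[:3,:3].T+T[:3,3]
def wproj(T,P):
    K=np.array(camera_params('wrist')['intrinsics']);q=(np.asarray(P)-T[:3,3])@T[:3,:3];a=np.arctan2(np.hypot(q[...,0],q[...,1]),-q[...,2]);n=np.hypot(q[...,0],q[...,1])+1e-9
    return np.stack([K[0,2]+K[0,0]*a*q[...,0]/n,K[1,2]-K[1,1]*a*q[...,1]/n],-1)
def wsave(fn):
    T=wpose();p,d=save('wrist',fn);np.save('pics/'+fn+'.T.npy',T);return T,p,d
def rec(T,l):
    for r in recognise('wrist',l)[:3]:
        w=T[:3,:3]@np.array(r['centre'])+T[:3,3];print(l,round(r['confidence'],2),np.round(w,4),np.round(wproj(T,w)))
E
python3 - <<'E'
from h import *
T,p,d=wsave('w1.png');print(state()['t'],state()['ee_pos'])
for l in('pan_floor','knob','zero_mark','needle_tip'):rec(T,l)
E
```

```text
1.35 [ 0.1533063  -0.60592223  0.24467343]
```

View pics/w1.png

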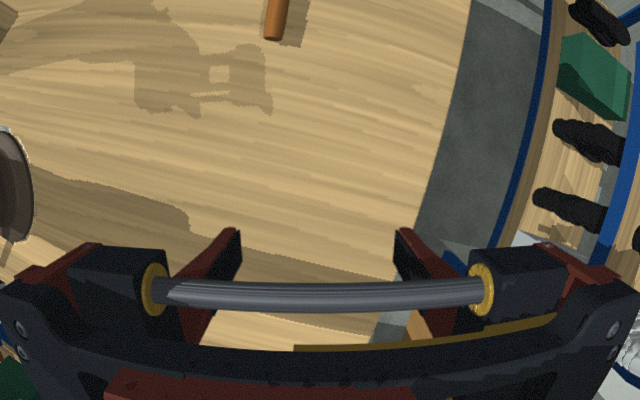

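The move was refused, so this picture only shows the bench from the start pose: a hammer handle end at (275,20) and the fingers at (220,260) and (410,260). I'll retry with every field filled in.

Emit:
play_rows:
  motion:
    - {"x":30,"y":37,"z":20,"turn":-0.05,"fingers":1}
    - {"x":60,"y":74,"z":40,"turn":-0.1,"fingers":1}
    - {"x":91,"y":111,"z":60,"turn":-0.15,"fingers":1}
    - {"x":122,"y":148,"z":80,"turn":-0.2,"fingers":1}
    - {"x":153,"y":185,"z":100,"turn":-0.245,"fingers":1}
    - {"x":184,"y":222,"z":120,"turn":-0.245,"fingers":1}
    - {"x":215,"y":260,"z":140,"turn":-0.245,"fingers":1}
    - {"x":246,"y":298,"z":160,"turn":-0.245,"fingers":1}
    - {"x":277,"y":336,"z":170,"turn":-0.245,"fingers":1}
    - {"x":307,"y":374,"z":170,"turn":-0.245,"fingers":1}

```text
t: 2.55
ee_pos: [0.4515, -0.2431, 0.4156]
ee_rot: [[1.0, 0.002, 0.003], [0.002, -1.0, -0.002], [0.003, 0.002, -1.0]]
wrist_force: [-0.0, -0.4, 0.2]
width: 0.0878
gripper_force: 0.0
```

Run:
```python
from h import *
T,p,d=wsave('w2.png');print(state()['t'],state()['ee_pos'])
for l in('pan_floor','knob','zero_mark','needle_tip'):rec(T,l)
```

```text
2.6 [ 0.45656338 -0.23463153  0.41523083]
pan_floor 0.89 [ 0.4934 -0.23    0.0831] [308. 142.]
zero_mark 0.81 [ 0.6436 -0.2393  0.1746] [314.  28.]
```

View pics/w2.png

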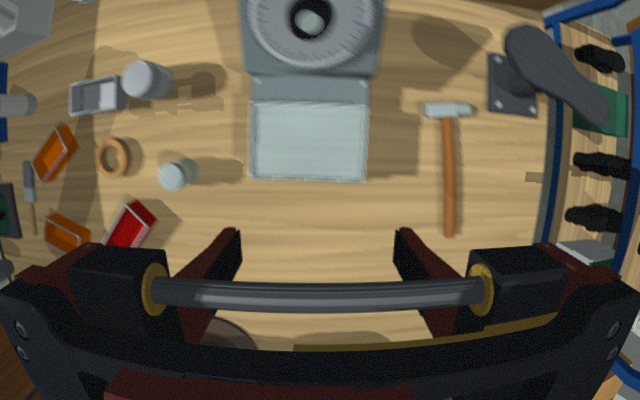

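The wrist view shows the pan with rim corners at about (250,100), (368,103), (365,181) and (250,178). The dial is above it, and the grey tray is at (97,96) beside the tin. Next I'll go to the tray.

Emit:
play_rows:
  motion:
    - {"x":15,"y":35,"z":0,"turn":0.14,"fingers":1}
    - {"x":30,"y":70,"z":-5,"turn":0.28,"fingers":1}
    - {"x":45,"y":105,"z":-10,"turn":0.42,"fingers":1}
    - {"x":60,"y":140,"z":-20,"turn":0.56,"fingers":1}
    - {"x":75,"y":175,"z":-30,"turn":0.7,"fingers":1}
    - {"x":90,"y":210,"z":-40,"turn":0.84,"fingers":1}
    - {"x":105,"y":245,"z":-50,"turn":0.98,"fingers":1}
    - {"x":120,"y":285,"z":-60,"turn":1.12,"fingers":1}
    - {"x":135,"y":325,"z":-80,"turn":1.26,"fingers":1}
    - {"x":150,"y":365,"z":-100,"turn":1.4,"fingers":1}

```text
t: 3.8
ee_pos: [0.6013, 0.1194, 0.3128]
ee_rot: [[0.165, 0.986, 0.001], [0.986, -0.165, -0.001], [-0.001, 0.001, -1.0]]
wrist_force: [0.3, -1.7, -0.1]
width: 0.0876
gripper_force: 0.0
```

Emit:
play_rows:
  motion:
    - {"x":0,"y":10,"z":-20,"turn":0.14,"fingers":1}
    - {"x":0,"y":10,"z":-20,"turn":0.17,"fingers":1}

```text
t: 4.0
ee_pos: [0.5991, 0.1303, 0.2901]
ee_rot: [[-0.006, 1.0, -0.006], [1.0, 0.006, -0.001], [-0.001, -0.006, -1.0]]
wrist_force: [-0.2, -0.0, -0.4]
width: 0.0879
gripper_force: 0.0
```

Run:
```python
from h import *
T=np.load('pics/w2.png.T.npy')
def hit(T,u,v,z):
    r=T[:3,:3]@wray(u,v);return T[:3,3]+r*(z-T[2,3])/r[2]
C=np.array([hit(T,u,v,.094) for u,v in((250,100),(368,103),(365,181),(250,178))]);print(np.round(C,4).tolist(),C.mean(0))
X=wcloud(T,np.load('pics/w2.png.npy'))
m=X[115:165,265:350].reshape(-1,3);print('panz',np.median(m,0))
T,p,d=wsave('w3.png');print(state()['t'],state()['ee_pos'],np.round(state()['ee_rot'],3).tolist())
rec(T,'tray');rec(T,'tin')
```

```text
[[0.5596, -0.1431, 0.094], [0.5543, -0.3184, 0.094], [0.4361, -0.3162, 0.094], [0.4408, -0.1404, 0.094]] [ 0.49768773 -0.22952392  0.094     ]
panz [ 0.49887953 -0.22797876  0.08687199]
4.05 [0.59991956 0.12875323 0.29198053] [[-0.002, 1.0, -0.003], [1.0, 0.002, -0.001], [-0.001, -0.003, -1.0]]
tray 0.84 [0.2893 0.3499 0.0185] [118.  39.]
tray 0.81 [0.6032 0.2013 0.0046] [321. 122.]
tray 0.74 [4.986e-01 3.367e-01 4.000e-04] [247.  30.]
tin 0.65 [0.6123 0.0675 0.0853] [328. 237.]
```

View pics/w3.png

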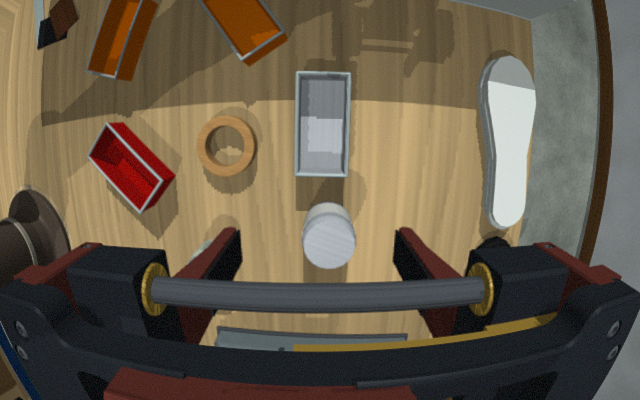

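The grey metal tray has its top corners at (297,72), (350,72), (348,177) and (296,176). The red one is at (130,165) and the orange ones are at (122,35) and (245,25), none of which are meant. The tin is at (328,235).

Run:
```python
from h import *
T=np.load('pics/w3.png.T.npy')
p=cv2.imread('pics/w3.png');cv2.imwrite('pics/w3c.png',cv2.resize(p[60:190,280:370],None,fx=4,fy=4))
X=wcloud(T,np.load('pics/w3.png.npy'))
R=X[60:190,280:370].reshape(-1,3)
def fit(R,n):
    M=R[(R[:,2]>.035)&(R[:,2]<.056)&(abs(R[:,0]-.603)<.06)&(abs(R[:,1]-.203)<.08)]
    (c,s,a)=cv2.minAreaRect((M[:,:2]*1000).astype(np.float32));print(n,len(M),c,s,a,'topz',np.percentile(M[:,2],[50,90]))
fit(R,'wrist')
d=np.load('pics/top0.png.npy');v,u=np.mgrid[150:220,230:310]
K=camera_params('top')['intrinsics'];dd=d[150:220,230:310]
Q=np.stack([(u-K[0,2])/K[0,0]*dd,-(v-K[1,2])/K[1,1]*dd,-dd],-1)@np.array(camera_params('top')['orientation']).T+np.array(camera_params('top')['eye'])
fit(Q.reshape(-1,3),'top')
def hit(u,v,z):
    r=T[:3,:3]@wray(u,v);return T[:3,3]+r*(z-T[2,3])/r[2]
C=np.array([hit(u,v,.045) for u,v in((297,72),(350,72),(348,177),(296,176))]);print(np.round(C,4).tolist(),C.mean(0))
# pan from top depth
d=np.load('pics/top0.png.npy');v,u=np.mgrid[185:235,345:415];dd=d[185:235,345:415]
Q=np.stack([(u-K[0,2])/K[0,0]*dd,-(v-K[1,2])/K[1,1]*dd,-dd],-1)@np.array(camera_params('top')['orientation']).T+np.array(camera_params('top')['eye'])
Q=Q.reshape(-1,3);M=Q[(Q[:,2]>.08)&(Q[:,2]<.1)];print('pan',len(M),cv2.minAreaRect((M[:,:2]*1000).astype(np.float32)),np.median(M[:,2]))
# dial plane
v,u=np.mgrid[130:186,345:420];dd=d[130:186,345:420]
Q=(np.stack([(u-K[0,2])/K[0,0]*dd,-(v-K[1,2])/K[1,1]*dd,-dd],-1)@np.array(camera_params('top')['orientation']).T+np.array(camera_params('top')['eye'])).reshape(-1,3)
h=Q[:,2];M=Q[(h>.13)];
for it in range(6):
    c=M.mean(0);n=np.linalg.svd(M-c)[2][2];n*=np.sign(n[2]);M=Q[(abs((Q-c)@n)<.006)&(h>.1)]
print('plane',len(M),c,n)
k=Q[((Q-c)@n>.018)&((Q-c)@n<.045)];print('knob',len(k),np.median(k,0),((k-c)@n).max())
```

```text
wrist 1419 (604.0032348632812, 199.06573486328125) (133.36622619628906, 68.60482788085938) 88.43634033203125 topz [0.04513322 0.04661265]
top 163 (603.8531494140625, 201.78695678710938) (132.52496337890625, 68.11759185791016) 88.58999633789062 topz [0.04626043 0.05076074]
[[0.5731, 0.2637, 0.045], [0.6381, 0.2643, 0.045], [0.6374, 0.1323, 0.045], [0.5719, 0.1331, 0.045]] [0.60512478 0.19836397 0.045     ]
pan 1452 ((493.0282287597656, -229.74107360839844), (175.87509155273438, 115.15817260742188), 88.60436248779297) 0.08811358814414116
plane 191 [ 0.6743666  -0.23120861  0.18511496] [0.96190795 0.03728362 0.27081917]
knob 555 [ 0.70664693 -0.23898154  0.19854679] 0.04495884551431797
```

Both views agree on the tray: centre (0.604, 0.200), yaw -0.025, top at z 0.045-0.046. The pan centre is (0.493, -0.230), floor 0.088, same yaw. Now I'll approach the tray.

Emit:
play_rows:
  motion:
    - {"x":0,"y":35,"z":-30,"turn":-0.025,"fingers":1}
    - {"x":0,"y":62,"z":-70,"turn":-0.025,"fingers":1}
    - {"x":0,"y":62,"z":-110,"turn":-0.025,"fingers":1}
    - {"x":0,"y":62,"z":-150,"turn":-0.025,"fingers":1}
    - {"x":0,"y":62,"z":-180,"turn":-0.025,"fingers":1}
    - {"x":0,"y":62,"z":-180,"turn":-0.025,"fingers":1}

```text
t: 4.75
ee_pos: [0.5993, 0.1891, 0.1108]
ee_rot: [[0.028, 1.0, -0.004], [1.0, -0.028, -0.003], [-0.003, -0.004, -1.0]]
wrist_force: [-0.4, -0.6, 1.2]
width: 0.0879
gripper_force: 0.0
```

Run:
```python
from h import *
s=state();print(s['t'],s['ee_pos'],np.round(s['ee_rot'],3).tolist())
```

```text
4.75 [0.59934211 0.18910996 0.11079734] [[0.028, 1.0, -0.004], [1.0, -0.028, -0.003], [-0.003, -0.004, -1.0]]
```

Emit:
play_rows:
  motion:
    - {"x":4,"y":10,"z":-35,"turn":0,"fingers":1}
    - {"x":4,"y":10,"z":-65,"turn":0,"fingers":1}
    - {"x":4,"y":10,"z":-76,"turn":0,"fingers":1}
    - {"x":4,"y":10,"z":-76,"turn":0,"fingers":1}
    - {"x":4,"y":10,"z":-76,"turn":0,"fingers":0}
    - {"x":4,"y":10,"z":-76,"turn":0,"fingers":0}
    - {"x":4,"y":10,"z":-76,"turn":0,"fingers":0}
    - {"x":4,"y":10,"z":-76,"turn":0,"fingers":0}
    - {"x":4,"y":10,"z":-76,"turn":0,"fingers":0}

```text
t: 5.65
ee_pos: [0.6047, 0.2027, 0.0391]
ee_rot: [[0.023, 1.0, 0.001], [1.0, -0.023, 0.0], [0.0, 0.001, -1.0]]
wrist_force: [-2.0, -0.6, 8.0]
width: 0.0657
gripper_force: 30.0
```

Emit:
play_rows:
  motion:
    - {"x":0,"y":0,"z":20,"turn":0,"fingers":0}
    - {"x":0,"y":0,"z":55,"turn":0,"fingers":0}
    - {"x":0,"y":0,"z":95,"turn":0,"fingers":0}
    - {"x":-5,"y":0,"z":130,"turn":0,"fingers":0}
    - {"x":-15,"y":-20,"z":150,"turn":0,"fingers":0}
    - {"x":-30,"y":-50,"z":155,"turn":0,"fingers":0}
    - {"x":-45,"y":-90,"z":155,"turn":0,"fingers":0}
    - {"x":-60,"y":-130,"z":155,"turn":0,"fingers":0}
    - {"x":-75,"y":-170,"z":155,"turn":0,"fingers":0}
    - {"x":-90,"y":-210,"z":155,"turn":0,"fingers":0}

```text
t: 6.65
ee_pos: [0.5133, -0.009, 0.1928]
ee_rot: [[0.023, 1.0, 0.0], [1.0, -0.023, -0.0], [-0.0, 0.0, -1.0]]
wrist_force: [-0.6, -0.8, -2.0]
width: 0.0655
gripper_force: 30.0
```

Emit:
play_rows:
  motion:
    - {"x":-8,"y":-40,"z":0,"turn":0,"fingers":0}
    - {"x":-16,"y":-80,"z":0,"turn":0,"fingers":0}
    - {"x":-21,"y":-120,"z":0,"turn":0,"fingers":0}
    - {"x":-21,"y":-160,"z":0,"turn":0,"fingers":0}
    - {"x":-21,"y":-190,"z":0,"turn":0,"fingers":0}
    - {"x":-21,"y":-212,"z":0,"turn":0,"fingers":0}
    - {"x":-21,"y":-222,"z":0,"turn":0,"fingers":0}
    - {"x":-21,"y":-222,"z":0,"turn":0,"fingers":0}
    - {"x":-21,"y":-222,"z":0,"turn":0,"fingers":0}

```text
t: 7.55
ee_pos: [0.4934, -0.228, 0.1926]
ee_rot: [[0.022, 1.0, 0.0], [1.0, -0.022, 0.001], [0.001, 0.0, -1.0]]
wrist_force: [0.5, 0.8, -1.7]
width: 0.0657
gripper_force: 30.0
```

Run:
```python
from h import *
T,p,d=wsave('w4.png');s=state();print(s['t'],s['ee_pos'],np.round(s['ee_rot'],3).tolist(),s['width'],s['wrist_force'])
# pan from top? tray underside: scene depth near tray
d=np.array(save('scene','s1.png')[1]);K=camera_params('scene')['intrinsics'];v,u=np.mgrid[0:400,0:640]
Q=np.stack([(u-K[0,2])/K[0,0]*d,-(v-K[1,2])/K[1,1]*d,-d],-1)@np.array(camera_params('scene')['orientation']).T+np.array(camera_params('scene')['eye'])
e=s['ee_pos'];m=(d>0)&(abs(Q[...,0]-e[0])<.034)&(Q[...,1]>e[1]+.055)&(Q[...,1]<e[1]+.085)&(Q[...,2]>.1)&(Q[...,2]<e[2]+.03)
M=Q[m];print(len(M),np.percentile(M,[2,50,98],axis=0))
i=cv2.imread('pics/s1.png');cv2.imwrite('pics/s1c.png',cv2.resize(i[130:260,200:360],None,fx=4,fy=4,interpolation=2))
```

```text
7.6 [ 0.4935137  -0.22763921  0.19264779] [[0.021, 1.0, 0.0], [1.0, -0.021, 0.001], [0.001, 0.0, -1.0]] 0.06591284517119622 [-0.37533147  0.06722602 -2.27123966]
126 [[ 0.46215231 -0.17107509  0.15570716]
 [ 0.49605832 -0.16592447  0.18026091]
 [ 0.5266583  -0.16223635  0.20266092]]
```

View pics/s1c.png

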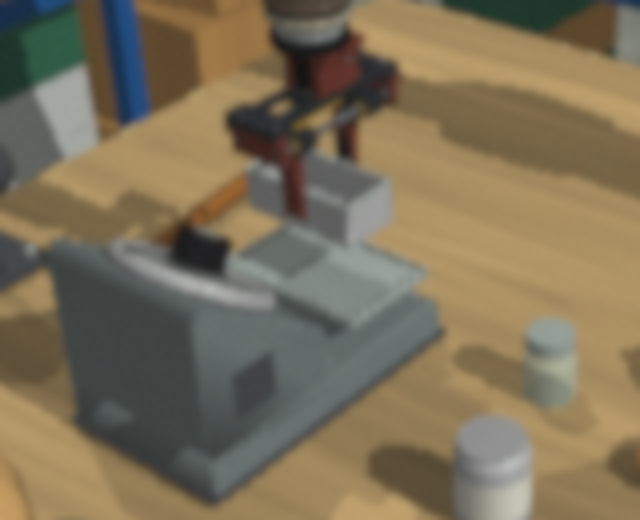

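The tray is level over the pan, and its near end face at y = -0.164 puts the centre at about y = -0.230. Lowering it now.

Emit:
play_rows:
  motion:
    - {"x":0,"y":-2,"z":-20,"turn":0,"fingers":0}
    - {"x":0,"y":-2,"z":-40,"turn":0,"fingers":0}
    - {"x":0,"y":-2,"z":-52,"turn":0,"fingers":0}
    - {"x":0,"y":-2,"z":-60,"turn":0,"fingers":0}
    - {"x":0,"y":-2,"z":-65,"turn":0,"fingers":0}
    - {"x":0,"y":-2,"z":-67,"turn":0,"fingers":0}
    - {"x":0,"y":-2,"z":-67,"turn":0,"fingers":0}
    - {"x":0,"y":-2,"z":-67,"turn":0,"fingers":0}

```text
t: 8.45
ee_pos: [0.4937, -0.2315, 0.1261]
ee_rot: [[0.023, 1.0, 0.001], [1.0, -0.023, -0.0], [-0.0, 0.001, -1.0]]
wrist_force: [-0.7, 0.0, -2.5]
width: 0.0662
gripper_force: 30.0
```

Emit:
play_rows:
  motion:
    - {"x":0,"y":0,"z":-2,"turn":0,"fingers":0}
    - {"x":0,"y":0,"z":-3,"turn":0,"fingers":0}
    - {"x":0,"y":0,"z":-4,"turn":0,"fingers":0}
    - {"x":0,"y":0,"z":-4,"turn":0,"fingers":0}

```text
t: 8.85
ee_pos: [0.4937, -0.2316, 0.1218]
ee_rot: [[0.023, 1.0, 0.001], [1.0, -0.023, -0.0], [-0.0, 0.001, -1.0]]
wrist_force: [0.3, 0.9, 1.1]
width: 0.0654
gripper_force: 30.0
```

Emit:
play_rows:
  motion:
    - {"x":0,"y":0,"z":0,"turn":0,"fingers":0.88}
    - {"x":0,"y":0,"z":0,"turn":0,"fingers":0.88}
    - {"x":0,"y":0,"z":0,"turn":0,"fingers":0.88}
    - {"x":0,"y":0,"z":10,"turn":0,"fingers":0.88}
    - {"x":0,"y":0,"z":30,"turn":0,"fingers":0.88}
    - {"x":0,"y":0,"z":70,"turn":0,"fingers":0.9}
    - {"x":0,"y":0,"z":110,"turn":-0.15,"fingers":1}
    - {"x":0,"y":0,"z":150,"turn":-0.3,"fingers":1}
    - {"x":0,"y":0,"z":190,"turn":-0.45,"fingers":1}
    - {"x":0,"y":0,"z":230,"turn":-0.6,"fingers":1}

```text
t: 9.85
ee_pos: [0.493, -0.231, 0.3542]
ee_rot: [[0.588, 0.809, 0.001], [0.809, -0.588, -0.0], [0.0, 0.001, -1.0]]
wrist_force: [1.6, -0.7, -0.2]
width: 0.0876
gripper_force: 0.0
```

Emit:
play_rows:
  motion:
    - {"x":0,"y":0,"z":20,"turn":-0.15,"fingers":1}
    - {"x":0,"y":0,"z":30,"turn":-0.3,"fingers":1}
    - {"x":5,"y":0,"z":30,"turn":-0.45,"fingers":1}
    - {"x":15,"y":0,"z":20,"turn":-0.6,"fingers":1}
    - {"x":30,"y":0,"z":10,"turn":-0.75,"fingers":1}
    - {"x":40,"y":0,"z":0,"turn":-0.9,"fingers":1}
    - {"x":50,"y":0,"z":-5,"turn":-0.97,"fingers":1}
    - {"x":50,"y":0,"z":-5,"turn":-0.97,"fingers":1}
    - {"x":50,"y":0,"z":-5,"turn":-0.97,"fingers":1}

```text
t: 10.75
ee_pos: [0.5431, -0.2312, 0.3471]
ee_rot: [[1.0, -0.019, 0.0], [-0.019, -1.0, 0.0], [0.0, -0.0, -1.0]]
wrist_force: [-0.7, -0.7, 0.5]
width: 0.0879
gripper_force: 0.0
```

Run:
```python
from h import *
T,p,d=wsave('w5.png');s=state();print(s['t'],s['ee_pos'],np.round(s['ee_rot'],3).tolist())
for l in('knob','zero_mark','needle_tip','tray','pan_floor'):rec(T,l)
cv2.imwrite('pics/w5c.png',cv2.resize(p[0:220,200:440,::-1],None,fx=2.7,fy=2.7,interpolation=2))
X=wcloud(T,d);Q=X[0:230,200:440].reshape(-1,3);np.save('Q.npy',Q)
n=np.array([-np.sin(np.radians(35))*np.cos(.025),np.sin(np.radians(35))*.025,np.cos(np.radians(35))])
h=Q@n;m=(abs(Q[:,1]+.235)<.1)&(Q[:,0]>.58)&(Q[:,2]>.11)
H,e=np.histogram(h[m],60);print([(round(a,4),int(b)) for a,b in zip(e,H) if b>60])
```

```text
10.8 [ 0.54299772 -0.23139304  0.34730371] [[1.0, -0.02, 0.0], [-0.02, -1.0, -0.0], [0.0, 0.0, -1.0]]
knob 0.73 [ 0.6451 -0.2369  0.17  ] [321.  92.]
zero_mark 0.8 [ 0.6663 -0.237   0.1939] [321.  67.]
tray 0.93 [0.4967 0.3575 0.0232] [ 43. 206.]
tray 0.72 [ 0.4889 -0.2338  0.088 ] [320. 217.]
pan_floor 0.64 [ 0.5316 -0.2261  0.0841] [314. 185.]
[(np.float64(-0.2563), 1751), (np.float64(-0.2512), 6911), (np.float64(-0.2461), 204), (np.float64(-0.241), 11541), (np.float64(-0.2359), 1800), (np.float64(-0.2308), 109), (np.float64(-0.2257), 106), (np.float64(-0.2206), 109), (np.float64(-0.2155), 119), (np.float64(-0.2104), 144), (np.float64(-0.2053), 2078), (np.float64(0.0395), 229)]
```

View pics/w5c.png

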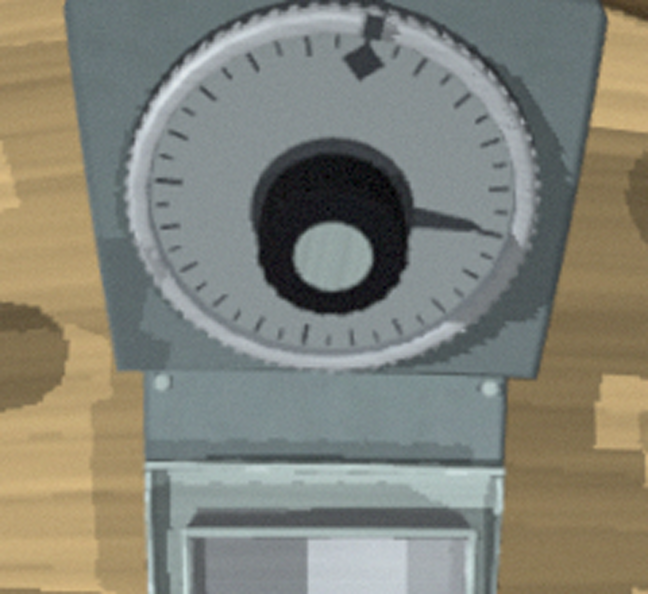

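The dial view shows the zero diamond at crop (363,60), about 10° past 12 o'clock. The needle tip is at crop (495,235), roughly 95-100°. The tray's top edge is visible, flat in the pan.

```bash
cat >> h.py <<'E'
a35=np.radians(35);YAW=-.025
Rs=np.array([[np.cos(YAW),-np.sin(YAW),0],[np.sin(YAW),np.cos(YAW),0],[0,0,1]])
N=Rs@[-np.sin(a35),0,np.cos(a35)];U12=Rs@[np.cos(a35),0,np.sin(a35)];R3=np.cross(U12,N)  # 3 o'clock
def dial(T,u,v,C,off):   # C on axis at cover height; off along N
    r=T[:3,:3]@wray(u,v);o=C+off*N;P=T[:3,3]+r*((o-T[:3,3])@N)/(r@N);q=P-o
    return np.degrees(np.arctan2(q@R3,q@U12)),np.hypot(q@R3,q@U12)
E
python3 - <<'E'
from h import *
Q=np.load('Q.npy');h=Q@N;m=(abs(Q[:,1]+.235)<.1)&(Q[:,0]>.58)&(Q[:,2]>.11)
k=Q[m&(h>-.207)&(h<-.195)];k=k[np.hypot(*(k-np.median(k,0))[:,:2].T)<.04]
g=np.stack([k@R3,k@U12],1);c,r=cv2.minEnclosingCircle((g*1000).astype(np.float32));print('knob',len(k),np.mean(k,0),c,r,np.percentile(g,[0.5,99.5],axis=0))
c=np.percentile(g,[0.5,99.5],axis=0).mean(0)
hc=np.median(h[m&(h<-.236)&(h>-.243)]);print('cover',hc,'top',np.median(k@N))
C=hc*N+c[0]*R3+c[1]*U12;print('cover centre',C,'grip pt',C+.024*N)
c2=Q[m&(abs(h-hc)<.006)];g2=np.stack([c2@R3,c2@U12],1);print('ring',np.percentile(g2,[.5,99.5],axis=0).mean(0),np.ptp(np.percentile(g2,[.5,99.5],axis=0),axis=0),c)
# plane check
A=c2-c2.mean(0);n=np.linalg.svd(A,full_matrices=False)[2][2];print('n',n*np.sign(n[2]),N)
T=np.load('pics/w5.png.T.npy')
for off in(-.004,-.008):
  for nm,(a,b) in dict(zero=(363,60),tip=(495,235)).items(): print(nm,off,dial(T,200+(a+.5)/2.7-.5,(b+.5)/2.7-.5,C,off))
np.save('C.npy',C)
E
```

```text
knob 2145 [ 0.640777   -0.2380315   0.20525807] (222.10604858398438, 645.11328125) 26.06012725830078 [[0.19764843 0.6214857 ]
 [0.24632979 0.66988905]]
cover -0.2370150217230206 top -0.20260057903088644
cover centre [ 0.65910546 -0.23853957  0.17619972] grip pt [ 0.64534392 -0.23819546  0.19585937]
ring [0.22223991 0.64688952] [0.14696604 0.14633079] [0.22198911 0.64568737]
n [-0.57113507  0.01952875  0.82062376] [-0.5733972   0.01433792  0.81915204]
zero -0.004 (np.float64(9.899431519170152), np.float64(0.05782170391062178))
tip -0.004 (np.float64(99.76652934703688), np.float64(0.06358931546927718))
zero -0.008 (np.float64(10.299150341529222), np.float64(0.05673203051786479))
tip -0.008 (np.float64(101.44560542131897), np.float64(0.06489896680871222))
```

Everything fits: the normal is right, knob height above the cover is 34, and the mark radius is 57. The dial needs about +90° clockwise, meaning negative turns about z. I'll grip the knob with a vertical tool and ratchet it round in ±25° strokes.

Emit:
play_rows:
  motion:
    - {"x":30,"y":-2,"z":-20,"turn":0.12,"fingers":0.75}
    - {"x":65,"y":-4,"z":-45,"turn":0.25,"fingers":0.75}
    - {"x":95,"y":-6,"z":-70,"turn":0.37,"fingers":0.75}
    - {"x":102,"y":-7,"z":-95,"turn":0.43,"fingers":0.75}
    - {"x":102,"y":-7,"z":-95,"turn":0.43,"fingers":0.75}
    - {"x":102,"y":-7,"z":-115,"turn":0.43,"fingers":0.75}
    - {"x":102,"y":-7,"z":-130,"turn":0.43,"fingers":0.75}
    - {"x":102,"y":-7,"z":-136,"turn":0.43,"fingers":0.75}
    - {"x":102,"y":-7,"z":-136,"turn":0.43,"fingers":0.75}
    - {"x":102,"y":-7,"z":-136,"turn":0.43,"fingers":0.75}

```text
t: 12.05
ee_pos: [0.6455, -0.2386, 0.2117]
ee_rot: [[0.918, 0.396, 0.001], [0.396, -0.918, -0.001], [0.001, 0.001, -1.0]]
wrist_force: [0.6, 0.9, 0.6]
width: 0.0662
gripper_force: 0.0
```

Emit:
play_rows:
  motion:
    - {"x":0,"y":0,"z":0,"turn":0,"fingers":0}
    - {"x":0,"y":0,"z":0,"turn":0,"fingers":0}
    - {"x":0,"y":0,"z":0,"turn":0,"fingers":0}

```text
t: 12.35
ee_pos: [0.6455, -0.2384, 0.2114]
ee_rot: [[0.918, 0.396, 0.001], [0.396, -0.918, -0.0], [0.001, 0.001, -1.0]]
wrist_force: [-0.5, 1.0, 3.9]
width: 0.0524
gripper_force: 29.2
```

Gripped at 52 mm. First stroke.

Emit:
play_rows:
  motion:
    - {"x":0,"y":0,"z":0,"turn":-0.12,"fingers":0}
    - {"x":0,"y":0,"z":0,"turn":-0.24,"fingers":0}
    - {"x":0,"y":0,"z":0,"turn":-0.36,"fingers":0}
    - {"x":0,"y":0,"z":0,"turn":-0.48,"fingers":0}
    - {"x":0,"y":0,"z":0,"turn":-0.6,"fingers":0}
    - {"x":0,"y":0,"z":0,"turn":-0.72,"fingers":0}
    - {"x":0,"y":0,"z":0,"turn":-0.84,"fingers":0}
    - {"x":0,"y":0,"z":0,"turn":-0.84,"fingers":0}

```text
t: 13.15
ee_pos: [0.6454, -0.2386, 0.2121]
ee_rot: [[0.906, -0.422, 0.001], [-0.422, -0.906, -0.001], [0.001, 0.0, -1.0]]
wrist_force: [-3.4, 0.4, 6.7]
width: 0.052
gripper_force: 30.0
```

Run:
```python
from h import *
T,p,d=wsave('w6.png');s=state();print(s['t'],s['ee_pos'],np.round(s['ee_rot'],3).tolist(),s['wrist_force'],s['torque'])
cv2.imwrite('pics/w6c.png',cv2.resize(p[0:300,120:520,::-1],None,fx=2,fy=2,interpolation=2))
```

```text
13.2 [ 0.64535421 -0.23858169  0.21210283] [[0.908, -0.42, 0.001], [-0.42, -0.908, -0.001], [0.001, 0.0, -1.0]] [-4.69397813  0.30600253  8.08396276] [0.30888222 0.66410289 0.06462894]
```

View pics/w6c.png

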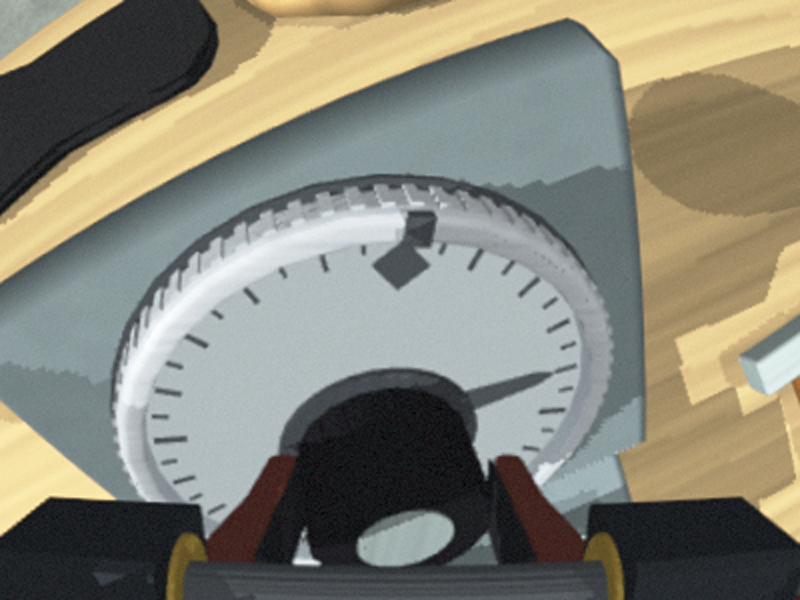

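The stroke worked: the zero diamond is at crop (401,265) and the needle tip at (550,374).

Run:
```python
from h import *
C=np.load('C.npy');T=np.load('pics/w6.png.T.npy')
for nm,(a,b) in dict(zero=(401,265),tip=(550,374)).items():
  for off in(-.005,): print(nm,off,dial(T,120+(a+.5)/2-.5,(b+.5)/2-.5,C,off))
```

```text
zero -0.005 (np.float64(27.932040412700736), np.float64(0.057989322394326845))
tip -0.005 (np.float64(99.22440955591293), np.float64(0.05721833709632435))
```

Needle 99.2°, zero 27.9°, so one stroke gains about 18° with some slip. Ratcheting on.

Emit:
play_rows:
  motion:
    - {"x":0,"y":0,"z":0,"turn":0,"fingers":0.75}
    - {"x":0,"y":0,"z":0,"turn":0,"fingers":0.75}
    - {"x":0,"y":0,"z":0,"turn":0.14,"fingers":0.75}
    - {"x":0,"y":0,"z":0,"turn":0.28,"fingers":0.75}
    - {"x":0,"y":0,"z":0,"turn":0.42,"fingers":0.75}
    - {"x":0,"y":0,"z":0,"turn":0.56,"fingers":0.75}
    - {"x":0,"y":0,"z":0,"turn":0.7,"fingers":0.75}
    - {"x":0,"y":0,"z":0,"turn":0.84,"fingers":0.75}
    - {"x":0,"y":0,"z":0,"turn":0.84,"fingers":0.75}
    - {"x":0,"y":0,"z":0,"turn":0.84,"fingers":0}

```text
t: 14.2
ee_pos: [0.6452, -0.2386, 0.2102]
ee_rot: [[0.92, 0.393, -0.0], [0.393, -0.92, 0.0], [-0.0, -0.0, -1.0]]
wrist_force: [0.5, 0.4, -1.8]
width: 0.0609
gripper_force: 0.0
```

Emit:
play_rows:
  motion:
    - {"x":0,"y":0,"z":0,"turn":0,"fingers":0}
    - {"x":0,"y":0,"z":0,"turn":0,"fingers":0}
    - {"x":0,"y":0,"z":0,"turn":-0.14,"fingers":0}
    - {"x":0,"y":0,"z":0,"turn":-0.28,"fingers":0}
    - {"x":0,"y":0,"z":0,"turn":-0.42,"fingers":0}
    - {"x":0,"y":0,"z":0,"turn":-0.56,"fingers":0}
    - {"x":0,"y":0,"z":0,"turn":-0.7,"fingers":0}
    - {"x":0,"y":0,"z":0,"turn":-0.84,"fingers":0}
    - {"x":0,"y":0,"z":0,"turn":-0.84,"fingers":0}

```text
t: 15.1
ee_pos: [0.6445, -0.2381, 0.2115]
ee_rot: [[0.906, -0.424, -0.001], [-0.424, -0.906, -0.0], [-0.001, 0.001, -1.0]]
wrist_force: [-6.1, 1.5, 6.9]
width: 0.0524
gripper_force: 29.3
```

```bash
cat >> h.py <<'E'
def unroll(T,p,C,off,r):  # face brightness around circle of radius r, every 0.25 deg
    a=np.radians(np.arange(0,360,.25));P=C+off*N+r*(np.outer(np.cos(a),U12)+np.outer(np.sin(a),R3));q=wproj(T,P)
    g=cv2.cvtColor(p,cv2.COLOR_RGB2GRAY);return cv2.remap(g,q[None,:,0].astype(np.float32),q[None,:,1].astype(np.float32),1)[0].astype(float)
def find(T,p,C,lo=-20,hi=170):
    # diamond: dark over ~15mm at r 57, also at 52..62 ; needle: dark at r 38..50
    z=np.mean([unroll(T,p,C,-.005,r) for r in(.054,.056,.057,.058,.060)],0);n=np.mean([unroll(T,p,C,-.005,r) for r in(.038,.041,.044,.047)],0)
    deg=np.arange(0,360,.25)
    def best(s,w,bad):
        t=np.concatenate([s,s,s]);k=int(w/.25);f=np.convolve(t,np.ones(k)/k,'same');b=np.convolve(t,np.ones(3*k)/(3*k),'same');m=(f-b)[1440:2880].copy();m[bad]=99;i=m.argmin();return deg[i],round(m[i],1)
    bad=(deg>hi)&(deg<360+lo);return best(z,9,bad),best(n,4,bad)
E
python3 - <<'E'
from h import *
C=np.load('C.npy')
for f in('w5.png','w6.png'):print(find(np.load('pics/%s.T.npy'%f),cv2.imread('pics/'+f)[:,:,::-1].copy(),C))
T,p,d=wsave('w7.png');print(state()['t'],find(T,p,C))
for l in('zero_mark','needle_tip'):rec(T,l)
E
```

```text
((np.float64(10.25), np.float64(-44.2)), (np.float64(98.0), np.float64(-21.5)))
((np.float64(28.0), np.float64(-57.4)), (np.float64(97.25), np.float64(-24.5)))
15.15 ((np.float64(44.75), np.float64(-57.2)), (np.float64(97.25), np.float64(-26.4)))
zero_mark 0.84 [ 0.6828 -0.247   0.2027] [301. 186.]
```

The zero is now at 45° and the needle at about 98°. Three more strokes should do it.

Emit:
play_rows:
  motion:
    - {"x":0,"y":0,"z":0,"turn":0,"fingers":0.75}
    - {"x":0,"y":0,"z":0,"turn":0,"fingers":0.75}
    - {"x":0,"y":0,"z":0,"turn":0.14,"fingers":0.75}
    - {"x":0,"y":0,"z":0,"turn":0.28,"fingers":0.75}
    - {"x":0,"y":0,"z":0,"turn":0.42,"fingers":0.75}
    - {"x":0,"y":0,"z":0,"turn":0.56,"fingers":0.75}
    - {"x":0,"y":0,"z":0,"turn":0.7,"fingers":0.75}
    - {"x":0,"y":0,"z":0,"turn":0.84,"fingers":0.75}
    - {"x":0,"y":0,"z":0,"turn":0.84,"fingers":0.75}
    - {"x":0,"y":0,"z":0,"turn":0.84,"fingers":0}

```text
t: 16.25
ee_pos: [0.6453, -0.2385, 0.2104]
ee_rot: [[0.92, 0.392, 0.0], [0.392, -0.92, 0.0], [0.0, -0.0, -1.0]]
wrist_force: [-0.6, -0.5, -0.4]
width: 0.0609
gripper_force: 0.0
```

Emit:
play_rows:
  motion:
    - {"x":0,"y":0,"z":0,"turn":0,"fingers":0}
    - {"x":0,"y":0,"z":0,"turn":0,"fingers":0}
    - {"x":0,"y":0,"z":0,"turn":-0.14,"fingers":0}
    - {"x":0,"y":0,"z":0,"turn":-0.28,"fingers":0}
    - {"x":0,"y":0,"z":0,"turn":-0.42,"fingers":0}
    - {"x":0,"y":0,"z":0,"turn":-0.56,"fingers":0}
    - {"x":0,"y":0,"z":0,"turn":-0.7,"fingers":0}
    - {"x":0,"y":0,"z":0,"turn":-0.84,"fingers":0}
    - {"x":0,"y":0,"z":0,"turn":-0.84,"fingers":0}

```text
t: 17.15
ee_pos: [0.6449, -0.2383, 0.2115]
ee_rot: [[0.905, -0.424, -0.001], [-0.424, -0.905, -0.0], [-0.0, 0.001, -1.0]]
wrist_force: [-3.8, 1.3, 5.1]
width: 0.052
gripper_force: 28.8
```

Emit:
play_rows:
  motion:
    - {"x":0,"y":0,"z":0,"turn":0,"fingers":0.75}
    - {"x":0,"y":0,"z":0,"turn":0,"fingers":0.75}
    - {"x":0,"y":0,"z":0,"turn":0.14,"fingers":0.75}
    - {"x":0,"y":0,"z":0,"turn":0.28,"fingers":0.75}
    - {"x":0,"y":0,"z":0,"turn":0.42,"fingers":0.75}
    - {"x":0,"y":0,"z":0,"turn":0.56,"fingers":0.75}
    - {"x":0,"y":0,"z":0,"turn":0.7,"fingers":0.75}
    - {"x":0,"y":0,"z":0,"turn":0.84,"fingers":0.75}
    - {"x":0,"y":0,"z":0,"turn":0.84,"fingers":0.75}
    - {"x":0,"y":0,"z":0,"turn":0.84,"fingers":0}

```text
t: 18.15
ee_pos: [0.6453, -0.2385, 0.2103]
ee_rot: [[0.92, 0.393, -0.0], [0.393, -0.92, 0.0], [0.0, -0.0, -1.0]]
wrist_force: [0.1, -0.7, 0.1]
width: 0.061
gripper_force: 0.0
```

Emit:
play_rows:
  motion:
    - {"x":0,"y":0,"z":0,"turn":0,"fingers":0}
    - {"x":0,"y":0,"z":0,"turn":0,"fingers":0}
    - {"x":0,"y":0,"z":0,"turn":-0.14,"fingers":0}
    - {"x":0,"y":0,"z":0,"turn":-0.28,"fingers":0}
    - {"x":0,"y":0,"z":0,"turn":-0.42,"fingers":0}
    - {"x":0,"y":0,"z":0,"turn":-0.56,"fingers":0}
    - {"x":0,"y":0,"z":0,"turn":-0.7,"fingers":0}
    - {"x":0,"y":0,"z":0,"turn":-0.84,"fingers":0}
    - {"x":0,"y":0,"z":0,"turn":-0.84,"fingers":0}

```text
t: 19.05
ee_pos: [0.6446, -0.2382, 0.2115]
ee_rot: [[0.906, -0.424, -0.001], [-0.424, -0.906, -0.0], [-0.001, 0.001, -1.0]]
wrist_force: [-5.9, 0.9, 7.0]
width: 0.0521
gripper_force: 29.6
```

Run:
```python
from h import *
C=np.load('C.npy');T,p,d=wsave('w8.png');s=state();print(s['t'],s['ee_pos'],find(T,p,C))
```

```text
19.1 [ 0.64462578 -0.23813725  0.2115353 ] ((np.float64(78.25), np.float64(-56.7)), (np.float64(97.25), np.float64(-25.8)))
```

Emit:
play_rows:
  motion:
    - {"x":0,"y":0,"z":0,"turn":0,"fingers":0.75}
    - {"x":0,"y":0,"z":0,"turn":0,"fingers":0.75}
    - {"x":0,"y":0,"z":0,"turn":0.14,"fingers":0.75}
    - {"x":0,"y":0,"z":0,"turn":0.28,"fingers":0.75}
    - {"x":0,"y":0,"z":0,"turn":0.42,"fingers":0.75}
    - {"x":0,"y":0,"z":0,"turn":0.56,"fingers":0.75}
    - {"x":0,"y":0,"z":0,"turn":0.7,"fingers":0.75}
    - {"x":0,"y":0,"z":0,"turn":0.84,"fingers":0.75}
    - {"x":0,"y":0,"z":0,"turn":0.84,"fingers":0.75}
    - {"x":0,"y":0,"z":0,"turn":0.84,"fingers":0}

```text
t: 20.1
ee_pos: [0.6453, -0.2385, 0.2103]
ee_rot: [[0.92, 0.392, 0.0], [0.392, -0.92, 0.0], [0.0, -0.0, -1.0]]
wrist_force: [0.1, -1.6, -1.4]
width: 0.0607
gripper_force: 0.0
```

Emit:
play_rows:
  motion:
    - {"x":0,"y":0,"z":0,"turn":0,"fingers":0}
    - {"x":0,"y":0,"z":0,"turn":0,"fingers":0}
    - {"x":0,"y":0,"z":0,"turn":-0.14,"fingers":0}
    - {"x":0,"y":0,"z":0,"turn":-0.28,"fingers":0}
    - {"x":0,"y":0,"z":0,"turn":-0.42,"fingers":0}
    - {"x":0,"y":0,"z":0,"turn":-0.56,"fingers":0}
    - {"x":0,"y":0,"z":0,"turn":-0.7,"fingers":0}
    - {"x":0,"y":0,"z":0,"turn":-0.84,"fingers":0}
    - {"x":0,"y":0,"z":0,"turn":-0.92,"fingers":0}
    - {"x":0,"y":0,"z":0,"turn":-0.92,"fingers":0}

```text
t: 21.1
ee_pos: [0.6444, -0.2379, 0.2117]
ee_rot: [[0.87, -0.493, -0.002], [-0.493, -0.87, 0.0], [-0.001, 0.001, -1.0]]
wrist_force: [-6.9, 1.0, 8.0]
width: 0.0522
gripper_force: 31.3
```

Run:
```python
from h import *
C=np.load('C.npy');T,p,d=wsave('w9.png');s=state();print(s['t'],s['ee_pos'],find(T,p,C))
cv2.imwrite('pics/w9c.png',cv2.resize(p[80:280,240:460,::-1],None,fx=3,fy=3,interpolation=2))
```

```text
21.15 [ 0.64439098 -0.23784679  0.21171983] ((np.float64(97.75), np.float64(-56.4)), (np.float64(97.0), np.float64(-25.9)))
```

View pics/w9c.png

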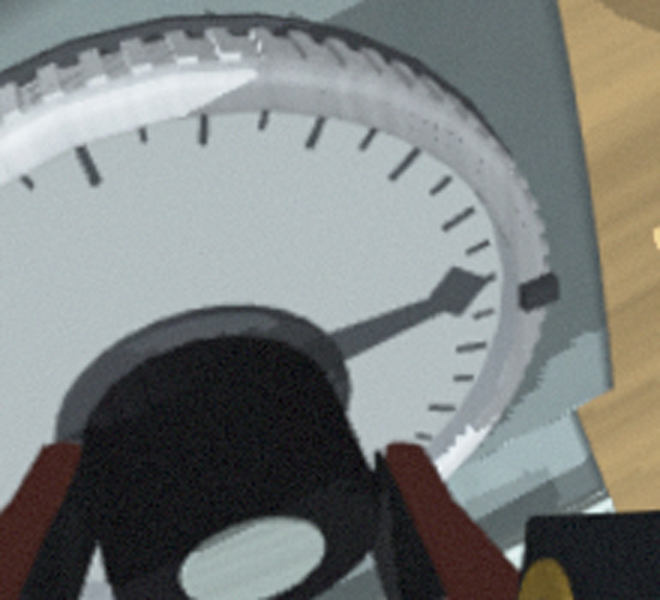

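The needle now runs straight into the diamond at (462,291). Releasing, backing off and checking.

Emit:
play_rows:
  motion:
    - {"x":0,"y":0,"z":0,"turn":0,"fingers":0.75}
    - {"x":0,"y":0,"z":0,"turn":0,"fingers":0.75}
    - {"x":0,"y":0,"z":0,"turn":0,"fingers":0.75}
    - {"x":0,"y":0,"z":20,"turn":0,"fingers":0.75}
    - {"x":0,"y":0,"z":60,"turn":0.1,"fingers":0.75}
    - {"x":-30,"y":0,"z":100,"turn":0.2,"fingers":0.75}
    - {"x":-60,"y":0,"z":130,"turn":0.32,"fingers":0.75}
    - {"x":-100,"y":5,"z":135,"turn":0.44,"fingers":0.75}
    - {"x":-100,"y":5,"z":135,"turn":0.5,"fingers":0.75}
    - {"x":-100,"y":5,"z":135,"turn":0.5,"fingers":0.75}

```text
t: 22.15
ee_pos: [0.5447, -0.2338, 0.3465]
ee_rot: [[1.0, -0.013, 0.001], [-0.013, -1.0, -0.001], [0.001, 0.001, -1.0]]
wrist_force: [0.1, 0.6, 0.0]
width: 0.0657
gripper_force: 0.0
```

Run:
```python
from h import *
C=np.load('C.npy');T,p,d=wsave('w10.png');s=state();print(s['t'],s['ee_pos'],s['wrist_force'],find(T,p,C))
X=wcloud(T,d).reshape(-1,3);
m=(abs(X[:,0]-.493)<.06)&(abs(X[:,1]+.23)<.09)&(X[:,2]>.122)&(X[:,2]<.14);M=X[m];print(len(M),cv2.minAreaRect((M[:,:2]*1000).astype(np.float32)),np.median(M[:,2]))
for c in('top',):
    grab_frame(c)
    for l in('jar','tin','tape','spray','hammer','brush','tray'):
        for r in recognise(c,l)[:1]:print(l,np.round(world(c,r['centre']),3))
cv2.imwrite('pics/w10c.png',cv2.resize(p[0:260,200:440,::-1],None,fx=2.3,fy=2.3,interpolation=2))
```

```text
22.2 [ 0.54531131 -0.23363363  0.34592609] [0.03744554 0.03451691 0.34508087] ((np.float64(98.25), np.float64(-46.9)), (np.float64(98.0), np.float64(-23.3)))
1489 ((494.8638610839844, -235.15078735351562), (133.54559326171875, 69.22102355957031), 88.20315551757812) 0.12932136525031912
jar [0.434 0.004 0.079]
tin [0.603 0.059 0.082]
tape [0.476 0.173 0.025]
spray [0.618 0.455 0.144]
hammer [ 0.45  -0.494  0.022]
brush [0.407 0.499 0.014]
tray [0.295 0.36  0.003]
```

View pics/w10c.png

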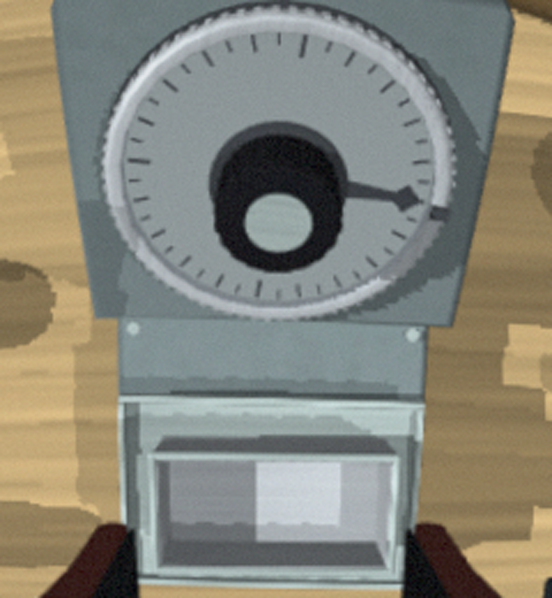

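The needle points into the diamond at (407,199), with both measured at 98°. The tray sits inside the rim about 5 mm off centre, with its top at 0.129 (floor 0.085 plus 45). None of the bystanders has shifted.

```bash
python3 -c "
from station import *
print(sign_off())"
```

```text
the job is handed in; nothing more can be done
None
```

The tray stands flat inside the pan's rim, about 5 mm off centre and let go, and the dial's zero mark is under the needle's tip (both measured at about 98°). No bystander shifted, and the job was handed in at about 22 s of the 64 s; the hand-in returned no verdict.

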